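# Roll the thick gauge pin onto the plate's line

### The arm

A 7-joint arm with a two-finger parallel gripper is mounted at the origin on a cart in front of the work surface, level with it; the furniture and walls round the work are solid. World frame = base frame: x ahead of the robot, y to its left, z up, the work surface at z = 0. Lengths are in m, angles in rad, forces in N, time in s.
With the tool pointing down it reaches from about 0.425 to 0.95 m from the base axis. Payload 4.7 kg.
Tool frame: the origin (TCP) lies between the finger pads; the fingertips stand 25 mm ahead of it and the grasp point (between the pads) lies 6 mm ahead of it; x points along the fingers, z is the direction in which the jaws open and shut, and the axes are right-handed (so a half turn about x gives the same grasp; the last joint's range is limited). The gripper opens to 85 mm and grips with 20 to 120 N. Pads are 22 mm wide; open, the fingers measure 114 mm over their backs; the gripper's body (76 mm by 85 mm) begins 54 mm behind the grasp point. The pads swing forward as they close: fully open they stand 13 mm farther back than shut.
Start: joints at [-1.199, 0.469, -0.049, 1.532, 0.024, 1.141, -0.082], TCP at [0.263, 0.622, 0.256] pointing down, gripper open.
Joint ranges: [-2.59, 2.59], [-0.33, 1.99], [-1.39, 1.29], [0.1, 2.45], [-1.04, 4.18], [0.21, 1.99], [-2.66, 2.66]. Speed limits (rad/s): [2.57, 2.57, 3.14, 3.14, 3.14, 3.14, 3.14].

### API

Orientations are given as a 3x3 rotation matrix whose columns are the frame's x, y, z axes.
In Python, from rig import * gives the robot as it stands. Calls block until the motion is done:
- movep(position, orientation): joint-space move of the TCP to a pose.
- move_l(position, attitude=None, feed=0.15, until_force=None): straight line of the TCP; attitude=None keeps the orientation; feed is the mean speed in m/s. With until_force (N) it stops when the force on the tool has changed by that much, and returns True; else False.
- move_joints(angles): joint-space move.
- command_gripper(opening, newtons=None): finger opening in m; newtons is the grip in N (None keeps the last); returns when the fingers have stopped.
- sleep(seconds).
- inverse_kinematics(position, orientation): joint angles nearest the present ones, or None.
- sense(): the state.
- camera(name): name is "scene" or "top"; returns (picture, depth): 480x640x3 uint8, red, green, blue; 480x640 float32, m along the optical axis (not along the pixel's ray), 0 where there is no reading.
- camera_params(name): a dict with "K" (3x3 intrinsics, pixels), "dist" ([k1, k2, p1, p2, k3] as OpenCV has them; the pictures are not rectified), "position" and "rotation" of the camera in the world. Camera axes: x right, y down, z forward; pixel columns grow to the right and rows downward; lengths in m; the calibration is good to about 2 mm. A picture is of the moment at which its call begins. camera_params takes no time and is no camera call.
A pose or a line that the arm cannot do raises Unreachable and nothing moves.
- finish_job(): hands the job in, once; it reports no verdict.
The state is a dict: "time_s": time; "joint_pos": joint angles; "qd": joint speeds; "joint_efforts": joint torques, N m; "position": TCP position; "tcp_rot": TCP orientation; "wrist_force": force on the tool from outside, world axes, zero at the start; "ft_torque": the same for the moment, N m; "finger_gap": finger opening in m.
Only numpy, scipy, OpenCV 4.12 (cv2) and the standard library are available. Lean on these libraries where they do the work, as an engineer would, in place of code of your own. Each camera call takes 0.05 s, during which the arm holds its last target.

### The job

Two plain steel pins lie on the black rolling-out plate, one on each side of its white line. With your fingertips, gently push the upper half of the thicker pin sideways so that it rolls (it must not skid) across the plate until it lies squarely on the line, and leave it at rest there. Do not pinch or lift anything, and leave the thin pin and the other things where they are.

Things in the scene. Friction and masses are not known exactly. Their poses are not given: they have to be found in the camera images.
- roll_plate: Fixed rolling-out plate: aluminium base 160 x 300 mm, smooth black plastic face, its top 10 mm above the worktop. Origin: centre of its underside. x runs along the 3 mm wide white line across the plate's middle (local y = 0, flush, edge to edge); y points across the line, the way the pins roll. Lips 8 mm wide and 14 mm above the worktop close its two y ends (y = +-142 to 150 mm).
- line_mid (a point): The middle of the white line, on the plate's top face. (On the way there keep clear of the tall fixed leak tester at the left of the worktop, x 0.36 to 0.82, y 0.41 to 0.63, up to 0.43 m high: an arm that starts beside it passes in front of it, on the robot's side.)
- pin_thick: The pin to roll: plain steel cylinder, 36 mm diameter, 110 mm long, about 0.35 kg, nearly parallel to the line, 68 to 86 mm from it on either side. Origin: its centre, 18 mm above the plate's face; x along the pin; y, z turn with it. Slippery (friction 0.22): a fingertip a little above its middle, at 10 to 30 mm/s, rolls it; near its crown it wedges; bumped or pushed faster it coasts on 10 to 30 mm.
- pin_thin: The other pin, to be left alone: the same steel and length (110 mm) but only 22 mm in diameter, lying on the other side of the line, 68 to 86 mm from it. Origin at its centre, 11 mm above the plate's face; x axis along the pin.
- knob_spare: Bystander: black knob, 48 mm across, 22 mm high, on the worktop just beyond the plate's far (+x) edge. Origin at the centre of its underside.
- ptfe_roll: Bystander: small blue-sided tape reel, 53 mm across, 14 mm high, beyond the plate's far (+x) edge. Origin at the centre of its underside.
- bolt_m10: Bystander: bolt 62 mm tall standing on its head beyond the plate's far (+x) edge, near the end of the line. Origin at the centre of its underside.
- tee_brass: Bystander: brass pipe tee, 52 mm long, 35 mm high, on the worktop beyond the plate's -y end. Origin at the centre of its underside.
- pvc_cap: Bystander: grey plastic pipe cap, 65 mm across, 26 mm high, at the front right of the worktop. Origin at the centre of its underside.

How it is judged:
By the outcome, as a careful person would: the job done as asked, in the order asked, and still so for the second after the job is handed in, with the robot touching nothing.
It also fails if it takes over 48 s, if anything falls off the work surface, if the arm or the gripper's body presses on something with over 40 N, if the wrist force passes 120 N, or if a joint passes its speed limit or range.

## Working session

There is one attempt and no reset: what is moved stays moved. The work goes in short steps, each a Python script; the robot and the scene stay as the last script left them, time stands still between calls to the robot, and variables do not carry over. Pictures are saved under pics/ and viewed, and the job is handed in when it is done.

```bash
ls; mkdir -p pics; python3 - <<'E'
from rig import *
import cv2
for n in ("scene","top"):
    p,d=camera(n); cv2.imwrite(f"pics/{n}0.png",p[:,:,::-1]); c=camera_params(n); print(n,c["K"],c["dist"],c["position"],c["rotation"])
s=sense(); print(s["time_s"],s["position"],s["tcp_rot"],s["finger_gap"])
E
```

```text
pics
scene [[580.1655437    0.         320.05005895]
 [  0.         580.1655437  241.88157189]
 [  0.           0.           1.        ]] [-0.15430918  0.          0.          0.          0.        ] [ 0.480071   -1.0084796   0.97580374] [[ 0.99730987 -0.05870746  0.04389147]
 [-0.07266975 -0.71346735  0.69690992]
 [-0.00959868 -0.69822473 -0.71581429]]
top [[604.256486     0.         312.74312317]
 [  0.         604.256486   243.23538307]
 [  0.           0.           1.        ]] [0.03826242 0.         0.         0.         0.        ] [ 0.45029442 -0.11327442  1.19692915] [[ 0.00635733 -0.99802235  0.06253783]
 [-0.99965336 -0.00794064 -0.02510184]
 [ 0.02554879 -0.06235657 -0.99772688]]
0.1 [0.26315291 0.62106043 0.25535057] [[-6.48254853e-04 -9.20739978e-01  3.90176208e-01]
 [-1.66170783e-03  3.90176743e-01  9.20738480e-01]
 [-9.99998409e-01 -5.14856704e-05 -1.78293480e-03]] 0.0856350770799174
```

View pics/top0.png

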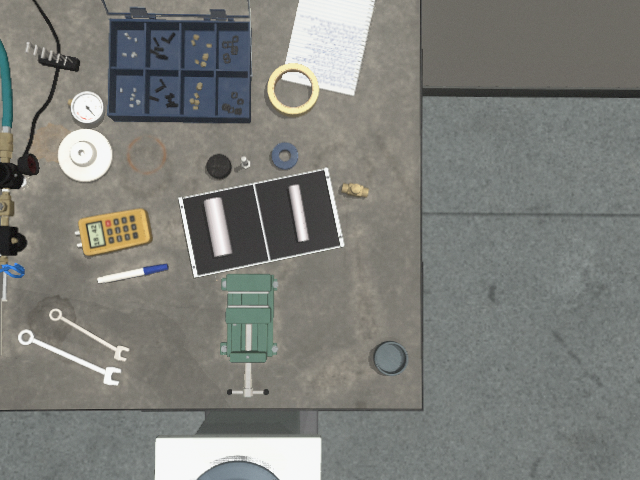

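View pics/scene0.png

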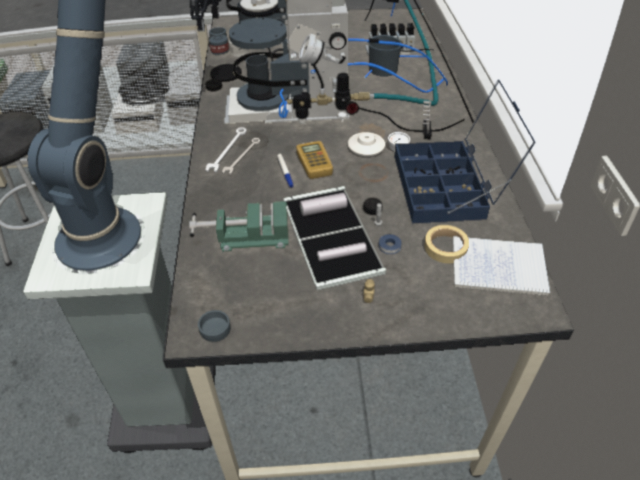

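The top view shows the thick pin at about (217,227), left of the line (+y), and the thin pin at (299,213). The line runs from (254,184) to (270,261), and a vise stands close to the plate's near edge.

```bash
python3 - <<'E'
import cv2
p=cv2.imread("pics/top0.png")[160:285,170:350]
cv2.imwrite("pics/crop0.png",cv2.resize(p,None,fx=4.4,fy=4.4,interpolation=cv2.INTER_CUBIC))
E
```

```text
(no output)
```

View pics/crop0.png

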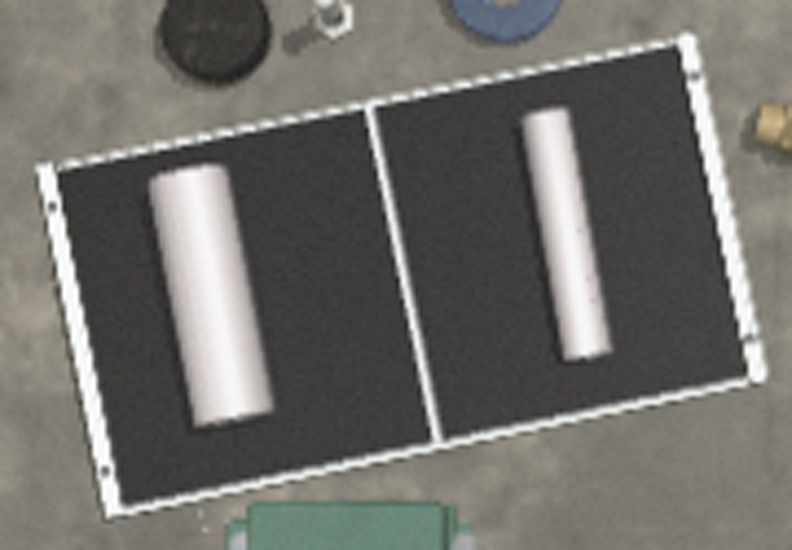

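```bash
cat > h.py <<'E'
import numpy as np, cv2
from rig import *
def ray(n,uv):
    c=camera_params(n)
    q=cv2.undistortPoints(np.array(uv,float).reshape(-1,1,2),np.array(c["K"]),np.array(c["dist"])).reshape(-1,2)
    return np.array(c["position"]), np.c_[q,np.ones(len(q))]@np.array(c["rotation"]).T
def onz(n,uv,z):
    o,d=ray(n,uv); z=np.broadcast_to(z,len(d)); return o+d*((z-o[2])/d[:,2])[:,None]
def crop(uv,off=(170,160),s=4.4): return (np.array(uv,float)+.5)/s-.5+np.array(off)
def proj(n,P):
    c=camera_params(n);R=np.array(c["rotation"]);t=-R.T@np.array(c["position"])
    return cv2.projectPoints(np.array(P,float).reshape(-1,1,3),cv2.Rodrigues(R.T)[0],t,np.array(c["K"]),np.array(c["dist"]))[0].reshape(-1,2)
E
python3 - <<'E'
from h import *
np.set_printoptions(precision=4,suppress=True)
L=onz("top",crop([(371,105),(438,441)]),.01)
C=onz("top",crop([(40,165),(690,35),(765,380),(111,516)]),.014)
print("line",L,np.linalg.norm(L[0]-L[1]));print("corners",C)
print([np.linalg.norm(C[i]-C[(i+1)%4]) for i in range(4)], C.mean(0), L.mean(0))
ex=L[0]-L[1];ex/=np.linalg.norm(ex);print("ang line",np.degrees(np.arctan2(ex[1],ex[0])))
for a,b in ((1,2),(0,3)):
    e=C[a]-C[b];print("ang side",np.degrees(np.arctan2(e[1],e[0])))
for a,b in ((0,1),(3,2)):
    e=C[a]-C[b];print("ang long",np.degrees(np.arctan2(-e[0],e[1])))
P=onz("top",crop([(190,172),(233,416)]),.028)
print("thick",P,np.linalg.norm(P[0]-P[1]));e=P[0]-P[1];print(np.degrees(np.arctan2(e[1],e[0])))
T=onz("top",crop([(546,112),(588,356)]),.021)
print("thin",T,np.linalg.norm(T[0]-T[1]));e=T[0]-T[1];print(np.degrees(np.arctan2(e[1],e[0])))
m=L.mean(0);ey=np.array([-ex[1],ex[0],0])
for Q in (P,T): print("local",(Q.mean(0)-m)@ex,(Q.mean(0)-m)@ey)
# camera position relative pin for parallax; scene overlay
p=camera("scene")[0].copy()
E
```

```text
line [[ 0.642  -0.0262  0.01  ]
 [ 0.4914 -0.0578  0.01  ]] 0.15389531393847744
corners [[ 0.6128  0.1198  0.014 ]
 [ 0.6746 -0.1692  0.014 ]
 [ 0.5195 -0.2034  0.014 ]
 [ 0.4571  0.0857  0.014 ]]
[np.float64(0.2955276799702536), np.float64(0.15879854078088507), np.float64(0.2957588340347929), np.float64(0.1593402237690644)] [ 0.566  -0.0418  0.014 ] [ 0.5667 -0.042   0.01  ]
ang line 11.854526735316297
ang side 12.4694096870295
ang side 12.385130146402698
ang long 12.075660287389582
ang long 12.180873862314016
thick [[0.6085 0.0515 0.028 ]
 [0.5011 0.0311 0.028 ]] 0.10930741165938718
10.797843811882705
thin [[ 0.6379 -0.1048  0.021 ]
 [ 0.5292 -0.1243  0.021 ]] 0.11050868542170031
10.162901876393022
local 0.005454294049463999 0.08400265670374064
local 0.0015978457245218786 -0.0744436200424601
```

```bash
cat >> h.py <<'E'
YL=np.radians(12.1); M=np.array([.5665,-.042,0])
EX=np.array([np.cos(YL),np.sin(YL),0]);EY=np.array([-np.sin(YL),np.cos(YL),0])
def att(yaw,sg=1):
    z=sg*np.array([np.cos(yaw),np.sin(yaw),0]);x=np.array([0,0,-1.]);return np.c_[x,np.cross(z,x),z]
def W(lx,ly,z): return M+EX*lx+EY*ly+np.array([0,0,z])
E
python3 - <<'E'
from h import *
np.set_printoptions(precision=3,suppress=True)
YP=np.radians(10.8)
for sg in (1,-1): print(sg,inverse_kinematics(W(.0055,.122,.05),att(YP,sg)),inverse_kinematics(W(.0055,.02,.03),att(YL,sg)))
R=np.array(sense()["tcp_rot"])
for p in ((.265,.38,.25),(.36,.25,.25),(.5,.12,.25)): print(inverse_kinematics(p,R))
E
```

```text
1 [-0.468  0.556  0.326  2.011 -0.295  0.619  0.242] [-0.298  0.612  0.348  1.981 -0.351  0.607  0.493]
-1 [-0.968  0.859  1.104  2.037 -1.004  0.93  -2.254] [-0.673  0.797  0.908  2.001 -0.895  0.807 -2.161]
[-1.026  0.131 -0.03   2.021  0.005  0.992  0.112]
[-0.784  0.084  0.086  2.076 -0.008  0.984  0.476]
[-0.537  0.212  0.257  1.93  -0.062  1.008  0.917]
```

```bash
python3 - <<'E'
from h import *
np.set_printoptions(precision=4,suppress=True)
YP=np.radians(10.8)
t=lambda s:print(s,round(sense()["time_s"],2),np.array(sense()["position"]),np.array(sense()["wrist_force"]))
move_l([.265,.38,.25],feed=.25);t("a")
movep([.38,.25,.22],att(np.radians(40)));t("b")
movep(W(.0055,.122,.13),att(YP));t("c")
command_gripper(.06,20);t("g")
p,d=camera("scene");cv2.imwrite("pics/s1.png",p[:,:,::-1])
p,d=camera("top");cv2.imwrite("pics/t1.png",p[:,:,::-1])
E
```

```text
a 1.27 [0.2649 0.3815 0.2503] [-0.0003  1.2302 -0.6236]
b 2.0 [0.3799 0.2511 0.2199] [-0.0587  0.1337  0.0182]
c 3.0 [0.5458 0.0808 0.1302] [ 0.17    0.4143 -0.3466]
g 3.38 [0.5462 0.0792 0.1304] [-0.5456 -0.6839  0.2283]
```

```bash
python3 - <<'E'
import cv2
a=cv2.resize(cv2.imread("pics/s1.png")[150:300,220:420],None,fx=4,fy=4,interpolation=cv2.INTER_CUBIC)
cv2.imwrite("pics/s1c.png",a)
E
```

```text
(no output)
```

View pics/s1c.png

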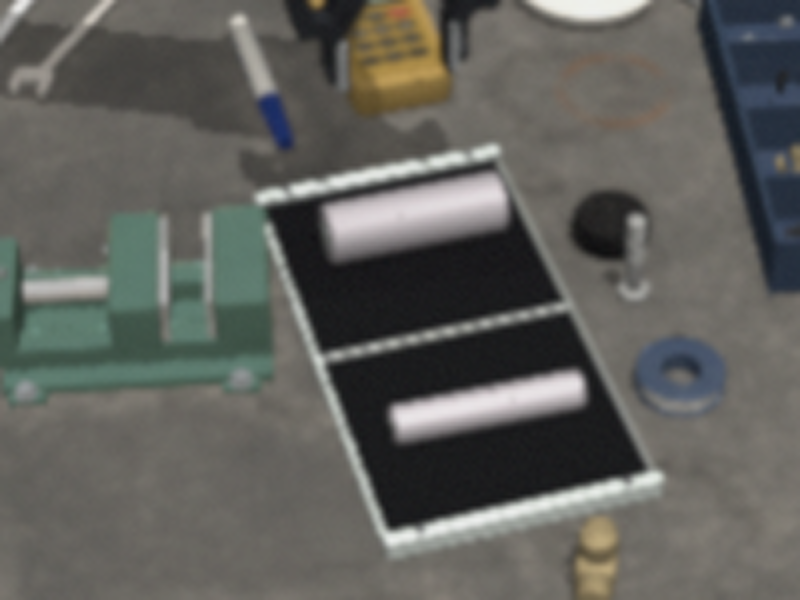

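View pics/t1.png

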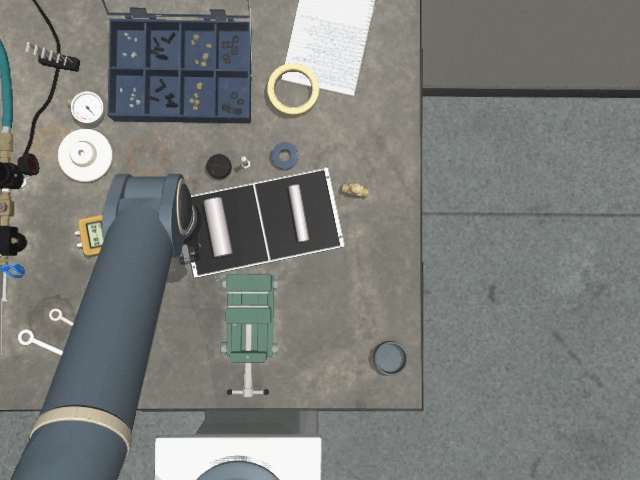

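The plate and both pins are unmoved. The hand is above the +y strip, and the scene camera sees its fingertips at about (305,165) and (333,160). Next I'll touch the plate lightly to get the fingertip height.

```bash
python3 - <<'E'
from h import *
np.set_printoptions(precision=4,suppress=True)
move_l(W(.0055,.122,.055),feed=.1); sleep(.2)
s=sense();print(s["time_s"],s["position"],s["wrist_force"])
print(move_l(W(.0055,.122,.018),feed=.02,until_force=2.5))
s=sense();print(s["time_s"],s["position"],s["wrist_force"])
p,d=camera("scene");cv2.imwrite("pics/s2.png",cv2.resize(p[150:300,220:420,::-1],None,fx=4,fy=4,interpolation=cv2.INTER_CUBIC))
E
```

```text
4.575 [0.5467 0.0786 0.0557] [-0.2206  0.2216 -0.2363]
True
5.775 [0.5463 0.0784 0.03  ] [-1.6888  0.317   5.8226]
```

View pics/s2.png

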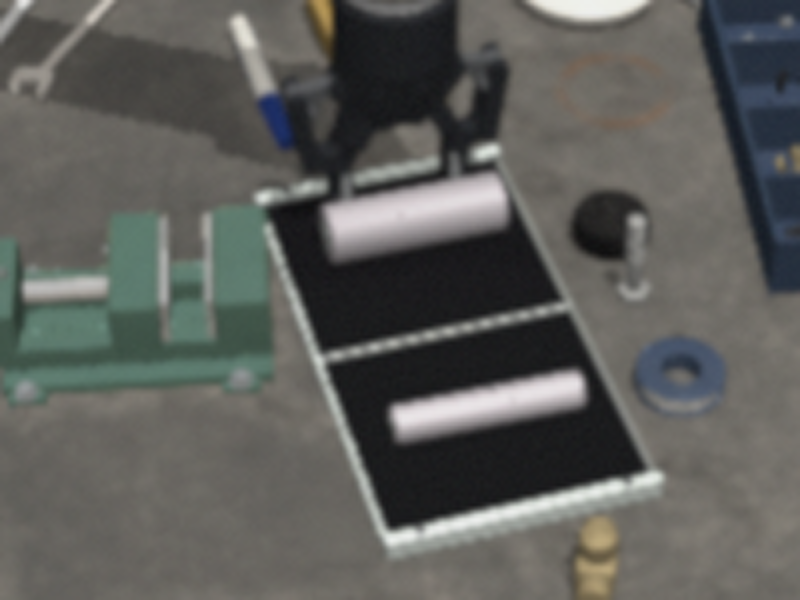

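```bash
cat >> h.py <<'E'
def shot(k):
    for n,(r0,r1,c0,c1) in {"scene":(150,300,220,420),"top":(160,285,170,350)}.items():
        p,d=camera(n);f=4 if n=="scene" else 4.4
        cv2.imwrite(f"pics/{n}{k}.png",cv2.resize(p[r0:r1,c0:c1,::-1],None,fx=f,fy=f,interpolation=cv2.INTER_CUBIC))
def st(s):
    q=sense();P=np.array(q["position"])-M;print(s,round(q["time_s"],2),"local",np.round([P@EX,P@EY,P[2]],4),np.round(q["wrist_force"],2))
E
python3 - <<'E'
from h import *
YP=np.radians(10.8)
move_l(W(.0055,.122,.053),feed=.06);st("up")
move_l(W(.0055,.115,.053),feed=.03);st("near")
move_l(W(.0050,.070,.053),att(np.radians(11.5)),feed=.015);st("mid")
sleep(.3);shot(3)
E
```

```text
up 6.37 local [0.0056 0.1221 0.0533] [ 0.3   0.07 -0.45]
near 6.75 local [0.0053 0.1145 0.0528] [-0.83 -0.04 -0.03]
mid 9.9 local [0.005 0.07  0.053] [-0.17  0.07  0.35]
```

View pics/scene3.png

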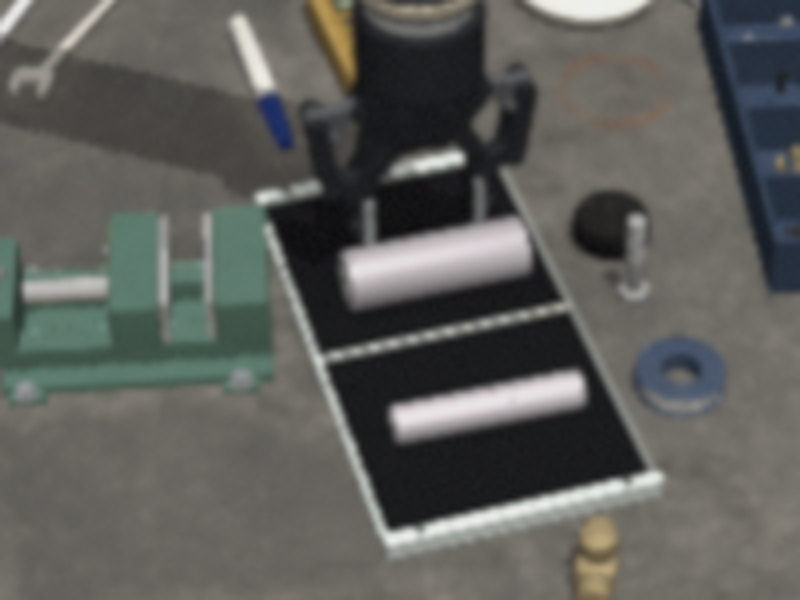

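View pics/top3.png

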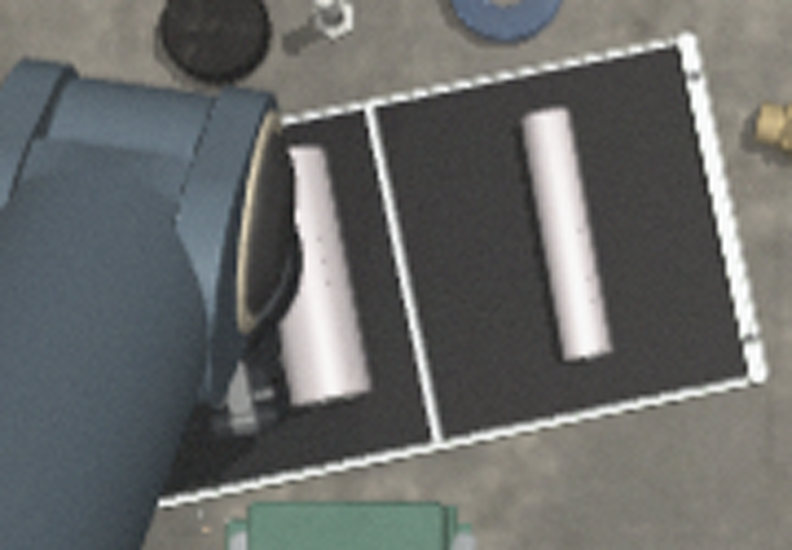

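The pin has rolled about 46 mm to roughly 38 mm from the line, and its surface specks have turned with it. Its right edge in the top crop runs (326,148)–(370,390), and the fingertips are just behind it. I'll carry on more slowly.

```bash
python3 - <<'E'
from h import *
move_l(W(.0050,.042,.053),att(np.radians(12.1)),feed=.011);st("b")
sleep(.3);st("c");shot(4)
E
```

```text
b 12.99 local [0.005 0.042 0.053] [0.85 0.31 0.22]
c 13.29 local [0.005 0.042 0.053] [-0.37 -0.16 -0.14]
```

View pics/scene4.png

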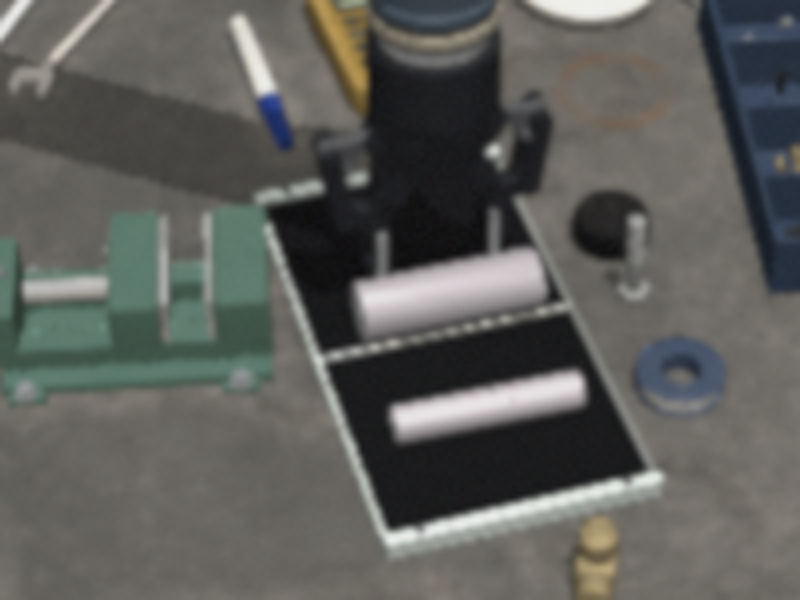

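View pics/top4.png

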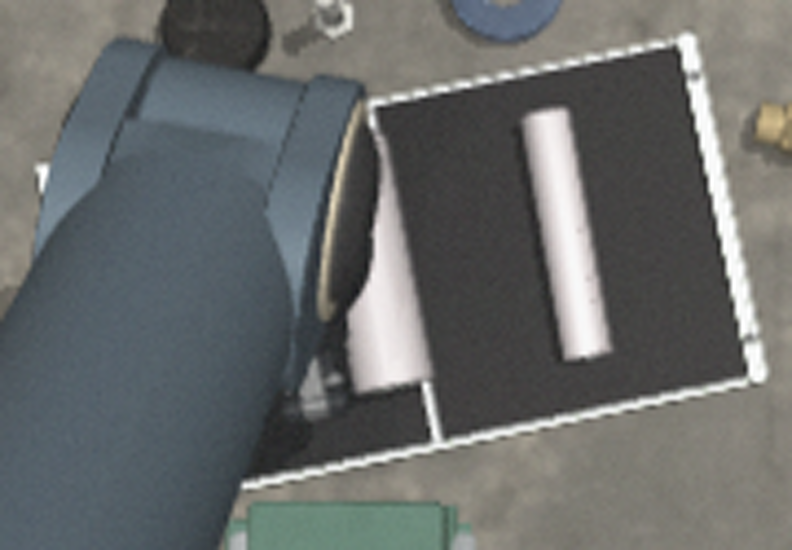

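```bash
cat >> h.py <<'E'
def cyl(n,lx,ly,yaw,r=.018,L=.11):
    a=np.array([np.cos(yaw),np.sin(yaw),0]);b=np.array([-a[1],a[0],0]);c=W(lx,ly,.01+r);out=[]
    th=np.linspace(0,2*np.pi,60)
    P=np.array([c+s*L/2*a+r*(np.cos(t)*b+np.sin(t)*np.array([0,0,1])) for s in(-1,1) for t in th])
    return cv2.convexHull(proj(n,P).astype(np.float32)).reshape(-1,2)
def overlay(k,n,pose,out):
    off,f={"scene":((220,150),4),"top":((170,160),4.4)}[n]
    im=cv2.imread(f"pics/{n}{k}.png")
    h=(cyl(n,*pose)-np.array(off)+.5)*f-.5
    cv2.polylines(im,[np.round(h*8).astype(np.int32)],True,(0,0,255),1,cv2.LINE_AA,3);cv2.imwrite(out,im)
E
python3 - <<'E'
from h import *
s=YL
overlay(4,"top",(.0035,.012,YL),"pics/o_t4.png");overlay(4,"scene",(.0035,.012,YL),"pics/o_s4.png")
a=cv2.imread("pics/o_t4.png");b=cv2.imread("pics/o_s4.png")
cv2.imwrite("pics/o4.png",np.hstack([cv2.resize(a[60:460,240:600],(400,444)),cv2.resize(b[180:500,260:620],(400,444))]))
E
```

```text
(no output)
```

View pics/o4.png

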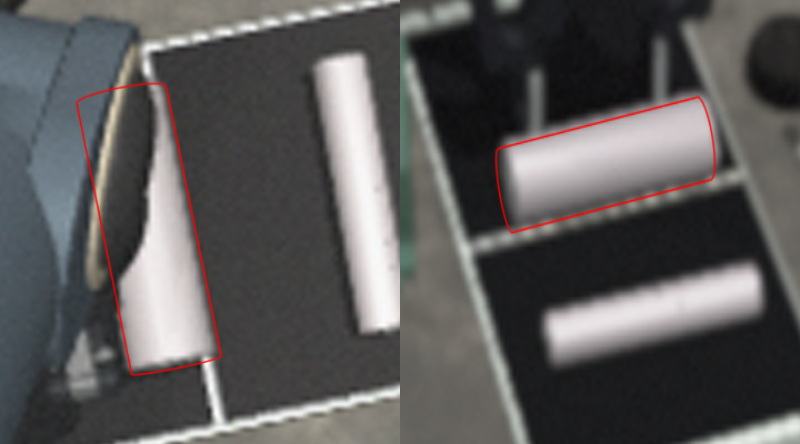

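```bash
python3 - <<'E'
from h import *
move_l(W(.0040,.032,.053),att(YL),feed=.008);st("b")
sleep(.3);shot(5)
for n in("top","scene"): overlay(5,n,(.0035,.002,YL),f"pics/o_{n}5.png")
a=cv2.imread("pics/o_top5.png");b=cv2.imread("pics/o_scene5.png")
cv2.imwrite("pics/o5.png",np.hstack([cv2.resize(a[60:460,240:600],(400,444)),cv2.resize(b[180:500,260:620],(400,444))]))
E
```

```text
b 14.8 local [0.004 0.032 0.053] [ 0.59  0.94 -0.05]
```

View pics/o5.png

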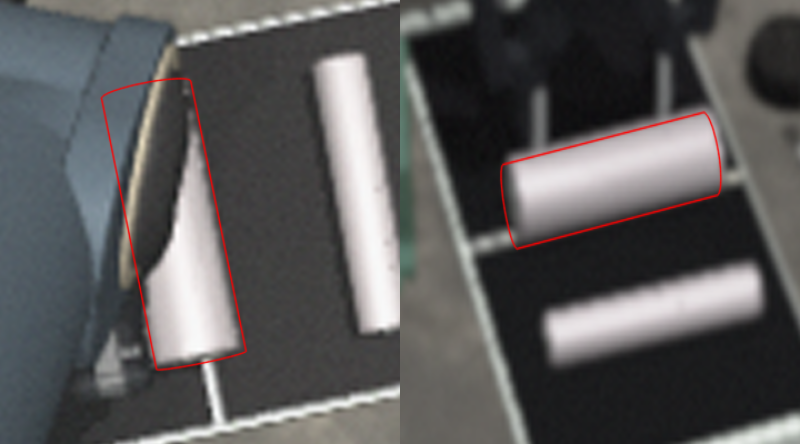

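The outline for a pin 2 mm from the line fits to within about 1 mm, so the pin is roughly 2–3 mm short. I'll back the hand off for a clear view before the last nudge.

```bash
python3 - <<'E'
from h import *
move_l(W(.0040,.045,.053),feed=.03)
move_l(W(.0040,.15,.08),feed=.15);st("b")
sleep(.2);shot(6)
p=cv2.imread("pics/top6.png")[60:480,240:540];cv2.imwrite("pics/top6c.png",cv2.resize(p,None,fx=1.42,fy=1.42,interpolation=cv2.INTER_CUBIC))
E
```

```text
b 16.66 local [0.0038 0.1489 0.0799] [ 0.61 -0.68 -0.91]
```

View pics/top6.png

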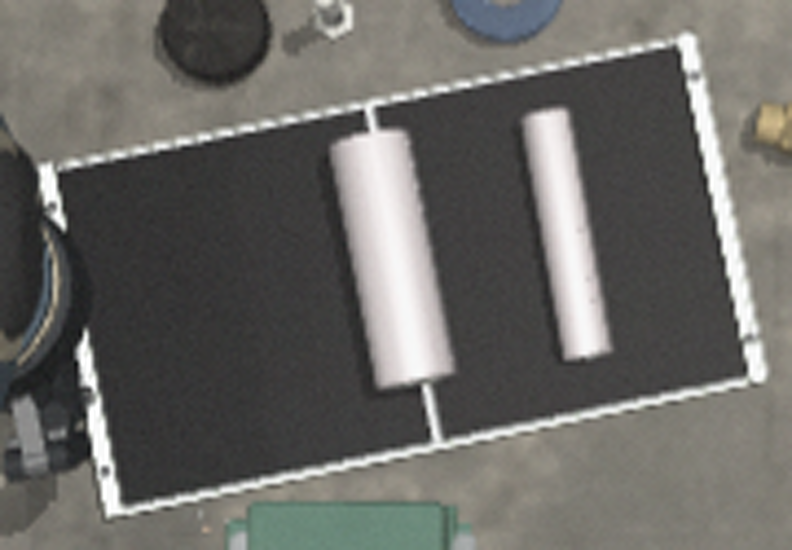

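View pics/scene6.png

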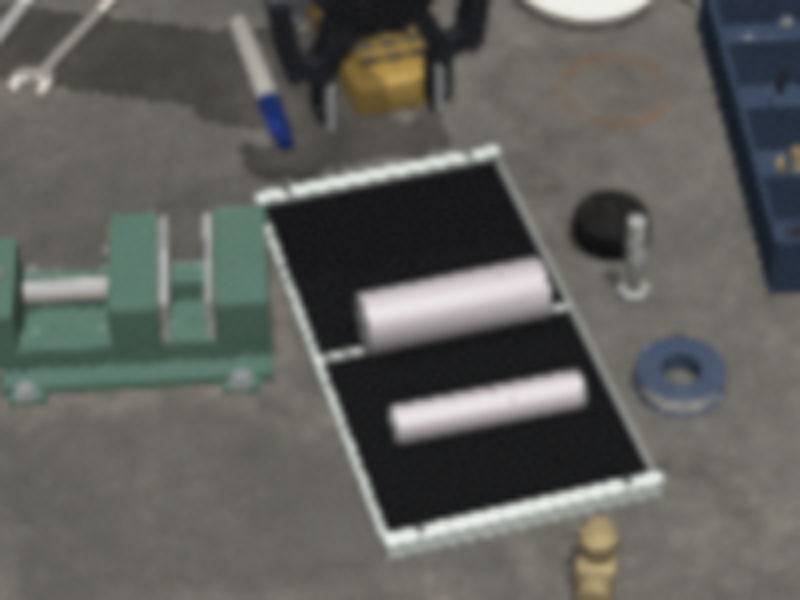

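```bash
cat >> h.py <<'E'
def fit(k,x0,r=.018,box=(300,480,110,410)):
    from scipy.optimize import minimize
    g=cv2.GaussianBlur(cv2.imread(f"pics/top{k}.png",0),(0,0),1.5).astype(float)
    def poly(x,s=16):
        h=(cyl("top",x[0],x[1],x[2],r)-np.array((170,160))+.5)*4.4-.5
        m=np.zeros(g.shape,np.uint8);cv2.fillPoly(m,[np.round(h*s).astype(np.int32)],255,cv2.LINE_AA,4);return cv2.GaussianBlur(m/255.,(0,0),3)
    t=np.clip((g-60)/(200-60),0,1)
    t[:134]=t[:134]*0 if False else t[:134]
    c0,c1,r0,r1=box
    # ignore line stubs: evaluate only in band around the pin in rows between the stubs
    def f(x):
        m=poly(x)[r0:r1,c0:c1];w=np.ones_like(m);return ((m-t[r0:r1,c0:c1])**2*w).sum()
    b=minimize(f,x0,method="Nelder-Mead",options=dict(initial_simplex=[x0,[x0[0]+.004,*x0[1:]],[x0[0],x0[1]+.004,x0[2]],[x0[0],x0[1],x0[2]+.03]],xatol=1e-5,fatol=.01))
    return b.x,b.fun
def linefit(k,rows):
    g=cv2.imread(f"pics/top{k}.png",0).astype(float);o=[]
    for v in rows:
        u0=371+(v-105)*67/336;c=np.arange(int(u0)-10,int(u0)+11);w=np.clip(g[v,c]-90,0,None);o.append(((w*c).sum()/w.sum(),v))
    P=onz("top",crop(o),.01)-M;return P@EX,P@EY
E
python3 - <<'E'
from h import *
np.set_printoptions(precision=4,suppress=True)
x,y=linefit(3,list(range(116,430,10)));c=np.polyfit(x,y,1);print("line full",c,np.degrees(c[0]))
x,y=linefit(6,[113,118,123]+[395,405,415,425,430]);c=np.polyfit(x,y,1);print("line stubs",c, np.degrees(c[0]))
for box in ((300,480,110,410),(300,480,150,370)):
    p,f=fit(6,np.array([.005,.002,YL]),box=box);print(p[:2],np.degrees(p[2]-YL),f, "dev from line at pin",p[1]-np.polyval(c,p[0]))
p,f=fit("0b" if 0 else 6,np.array([.0016,-.0744,YL-.03]),r=.011,box=(490,640,90,380));print("thin",p,np.degrees(p[2]),f)
E
```

```text
line full [0.0029 0.0007] 0.16387305577470557
line stubs [0.0029 0.0007] 0.16393885273767655
[0.0056 0.003 ] 0.0336904733390604 1434.0092435772287 dev from line at pin 0.002229288900534875
[0.0089 0.0028] -1.0160455420180659 615.1787788211257 dev from line at pin 0.0020317336051027387
thin [ 0.0012 -0.0744  0.1821] 10.433642554734792 406.58346320248074
```

The pin is at rest about 2.1 mm short of the line and about 0.5° off square. I'll make one short, slow nudge with a slight yaw correction.

```bash
python3 - <<'E'
from h import *
np.set_printoptions(precision=4,suppress=True)
Y=np.radians(12.7)
move_l(W(.0055,.060,.053),att(Y),feed=.12)
move_l(W(.0055,.038,.053),att(Y),feed=.03)
sleep(.1)
move_l(W(.0055,.0297,.053),att(Y),feed=.006);st("b")
sleep(.4)
move_l(W(.0055,.045,.053),feed=.03)
move_l(W(.0055,.15,.08),feed=.15);st("c")
sleep(.2);shot(7)
x,y=linefit(7,[113,118]+[395,405,415,425,430]);c=np.polyfit(x,y,1);print("line stubs",c, np.degrees(c[0]))
for box in ((300,480,110,410),(300,480,150,370)):
    p,f=fit(7,np.array([.005,.001,YL]),box=box);print(p[:2],np.degrees(p[2]-YL),f, "dev",p[1]-np.polyval([.0029,.0007],p[0]))
p,f=fit(7,np.array([.0016,-.0744,YL-.03]),r=.011,box=(490,640,90,380));print("thin",p,np.degrees(p[2]),f)
E
```

```text
b 20.41 local [0.0055 0.0298 0.053 ] [ 0.27 -0.01  0.96]
c 22.34 local [0.0053 0.1488 0.0799] [-0.21 -0.5  -0.45]
line stubs [0.0029 0.0007] 0.1669384553118506
[0.0056 0.0004] -0.19872686236200351 1400.7966767264174 dev -0.0003035849116511641
[0.0079 0.0005] -0.47952535138911756 598.2008783142729 dev -0.0002571524093858689
thin [ 0.0016 -0.0746  0.1845] 10.571710307494252 412.6049916095585
```

View pics/top7.png

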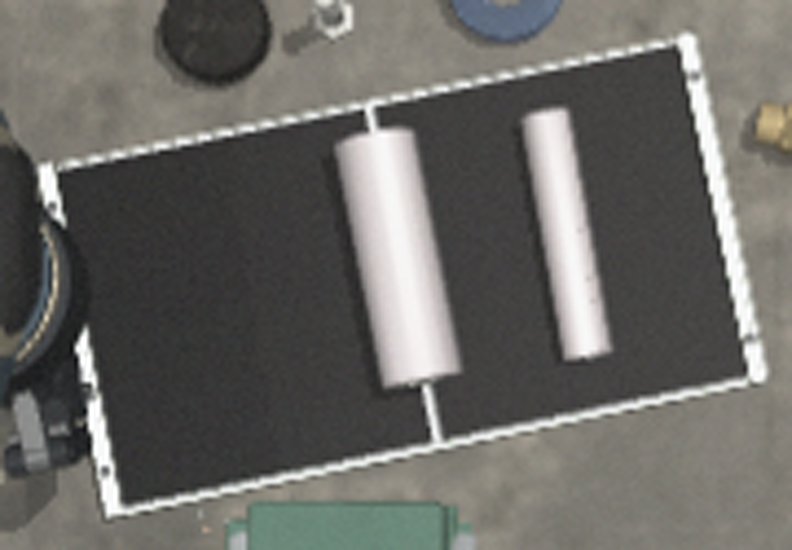

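View pics/scene7.png

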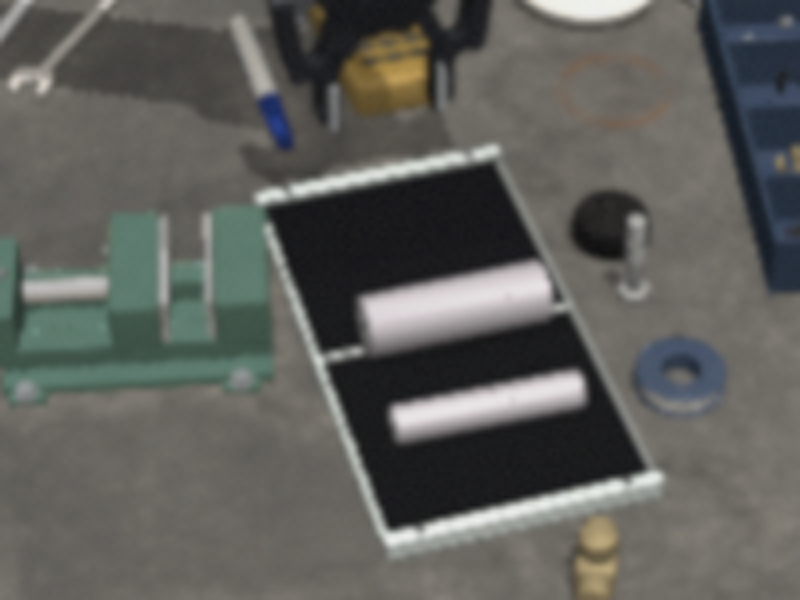

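```bash
python3 - <<'E'
from h import *
sleep(.7);shot(8)
p,f=fit(8,np.array([.005,.001,YL]));print(p,np.degrees(p[2]-YL));print(np.abs(cv2.imread("pics/top8.png",0).astype(int)-cv2.imread("pics/top7.png",0))[100:420,300:640].max())
st("end");print(finish_job())
E
```

```text
[0.00556564 0.00041256 0.2077164 ] -0.19872686236200351
10
end 23.44 local [0.0055 0.15   0.08  ] [-0.48  0.42 -0.46]
the job is handed in; nothing more can be done
None
```

The thick pin now lies at rest on the white line, and the job is handed in at about 23.4 s of the 48 s allowed.

- **How it was pushed:** I spread the fingertips about 60 mm apart and pushed roughly 5 mm above the pin's middle at 6–15 mm/s. The pin rolled about 84 mm. I backed off for a clear look, then gave it one last 2 mm nudge. Nothing was pinched or lifted. I also touched the bare plate lightly once (about 6 N) to get the fingertip height.
- **Position:** In the last top view the pin's axis is about 0.3 mm from the line by the image fit. By eye it was about 0.4 mm to the other side.
- **Squareness:** The fits disagree slightly, giving 0.4° to 0.6° off the line.
- **At rest:** A second picture at least 0.7 s later gave the same position, with the hand clear of everything.
- **Rolling, not skidding:** I judged this only from the specks on the pin turning as it moved; I did not measure the rotation. I set the yaw with the fingers, so there will have been a very small slip there.
- **Other things:** The thin pin measured the same to within 0.4 mm and 0.15° before and after the last nudge. The bystanders near the plate look unmoved. The pipe cap was outside the last close-up views, but the arm never went near it.

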